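# Flip open the longer chalk box

## Robot

A 6-joint arm with a two-finger parallel gripper is mounted at the origin on the work surface. World frame = base frame: x ahead of the robot, y to its left, z up, the work surface at z = 0. Lengths are in mm, angles in rad, forces in N, time in s.
With the tool pointing down it reaches from about 350 to 875 mm from the base axis. Payload 4.2 kg.
Tool frame: the origin (TCP) lies at the very end of the fingers, on their centre line; the grasp point (between the pads) lies 19 mm behind it; z points along the fingers, y is the direction in which the jaws open and shut (so a half turn about z gives the same grasp; the last joint's range is limited). The gripper opens to 85 mm and grips with 20 to 120 N. Pads are 22 mm wide; open, the fingers measure 114 mm over their backs; the gripper's body (76 mm by 85 mm) begins 54 mm behind the grasp point. The pads swing forward as they close: fully open they stand 13 mm farther back than shut.
Start: joints at [1.512, 0.385, 0.008, 0, -1.194, -0.259], TCP at [195.266, 593.692, 231.312] pointing down, gripper open.
Joint ranges: [-3.14, 3.14], [-1.21, 2.06], [-1.07, 1.41], [-3.16, 2.05], [-2.99, -0.16], [-3.1, 3.1]. Speed limits (rad/s): [2.79, 2.79, 3.14, 3.14, 3.14, 3.14].

## Interface

Orientations are given as a unit quaternion [x, y, z, w].
In Python, from bench import read_state, get_image, camera_params, job_done gives the robot as it stands.
- The arm moves only by the tool send_rows, never from a script. Its arguments are lists of equal length, an entry for each row: "translation": the shift along the tool's x, y, z in m, a list of three; "yaw": the turn about the tool's z in degrees; "fingers": the closure in counts, from 0 (fully open) to 255 (shut). A call has 1 to 12 rows; each row is the pose to reach, as a shift and turn from the pose measured when the call began, along the tool's axes at that moment; what a row does not reach only later rows make up. A row lasts 1/10 s, in which the tool goes at most 50 mm and 8.59 degrees, less where a joint would pass 70% of its speed; a pose out of reach is approached as far as the arm can. A call with a gripper value outside its range is refused whole. The fingers move at their own pace and stop on an object; the grip force is fixed at half the most. Time passes only in rows, so rows that repeat a pose let the fingers close. It gives the time, the measured TCP pose, the force and the opening at its end, in the units of the state.
- read_state(): the state, without advancing time (a new reading comes with each control period).
- get_image(name): name is "scene" or "top"; returns the picture (420x560x3 uint8, blue, green, red); there is no depth.
- camera_params(name): a dict with "mtx" (3x3 intrinsics, pixels), "rvec" (rotation vector, rad) and "tvec" (3), from world to camera coordinates, as OpenCV has them. Camera axes: x right, y down, z forward; pixel columns grow to the right and rows downward; lengths in mm; the calibration is good to about 2 mm. A picture is of the moment at which its call begins. camera_params takes no time and is no camera call.
- job_done(): hands the job in, once; it reports no verdict.
The state is a dict: "clock": time; "joints": joint angles; "joint_vel": joint speeds; "joint_efforts": joint torques, N m; "position": TCP position; "ee_rot": TCP orientation; "contact_force": force on the tool from outside, world axes, zero at the start; "wrist_torque": the same for the moment, N m; "gripper_width": finger opening in mm.
Only numpy, scipy, OpenCV 4.12 (cv2) and the standard library are available. Lean on these libraries where they do the work, as an engineer would, in place of code of your own. Each camera call takes 0.05 s, during which the arm holds its last target.

## Task

Get the chalk ready for the lesson: on the longer of the two wooden chalk boxes, push the sliding bolt all the way back off the lid, then flip the lid up and over with a fingertip until it leans back and stays open by itself. Work gently with the fingertips only: do not grip or lift anything or shove the boxes about. Leave the shorter box bolted and shut and everything else where it stands.

Things in the scene. Friction and masses are not known exactly. Their poses are not given: they have to be found in the camera images.
- long_box: the longer chalk box, loose and heavy, light wood, 100 (own x) x 200 (own y) x 70 mm; on it a darker hinged lid 8 mm thick (upper face 78.5 mm above the table) that juts out 28 mm beyond one long side as a lip. Origin: centre of the box's underside; x runs from the lip side (roughly the robot's left) to the hinge, z up. The bolt is at the -y end (towards the robot), on a ledge 64 mm long
- short_box: the shorter chalk box, loose and heavy, light wood, 100 (own x) x 130 (own y) x 70 mm; on it a darker hinged lid 8 mm thick (upper face 78.5 mm above the table) that juts out 28 mm beyond one long side as a lip. Origin: centre of the box's underside; x runs from the lip side (roughly the robot's left) to the hinge, z up. The bolt is at the -y end (towards the robot), on a ledge 64 mm long
- long_bolt (a joint): the longer box's sliding steel bolt, m: 0 = tongue 12 mm over the lid's end, holding it down; 0.030 = all the way back (end stop); the lid is free beyond about 0.013. It slides along the box's own -y, away from the lid, with about 1.5 N of friction, and stays where left
- short_bolt (a joint): the shorter box's sliding steel bolt, m: 0 = tongue 12 mm over the lid's end, holding it down; 0.030 = all the way back (end stop); the lid is free beyond about 0.013. It slides along the box's own -y, away from the lid, with about 1.5 N of friction, and stays where left
- long_lid (a joint): the longer box's lid hinge, rad: 0 = shut, grows as the lip rises, 2.0 = leaning back on its stop. No spring: the lid (about 0.15 kg) falls shut below about 1.55 and back to the stop beyond; lifting at the lip takes about 1 N. Fingers slanted 30 to 45 degrees towards the hinge, tips in under the lip, raise it; a level push on the bare lip edge only shoves the box
- short_lid (a joint): the shorter box's lid hinge, rad: 0 = shut, grows as the lip rises, 2.0 = leaning back on its stop. No spring: the lid (about 0.15 kg) falls shut below about 1.55 and back to the stop beyond; lifting at the lip takes about 1 N. Fingers slanted 30 to 45 degrees towards the hinge, tips in under the lip, raise it; a level push on the bare lip edge only shoves the box
- long_knob (a point): centre of the top of the upright round knob (14 mm diameter, 28 mm high) on the longer box's bolt; the knob stands on the 4 mm thick bolt plate (24 mm wide along x), whose upper face is 28 mm below this point and 84 mm above the table. With the bolt at 0 the knob's axis is 12 mm outside the lid's end, at the middle of the box's x
- long_lip (a point): middle of the lower outer edge of the longer box's lip, 128 mm from the hinge axis; with the lid shut it is 70.5 mm above the table and free underneath, 28 mm out from the box's wall
- long_hinge (a point): middle of the hinge axis of the longer box's lid, at the upper edge of the side opposite the lip, 70.5 mm above the table; the axis runs along the box's own y
- eraser: board eraser, wood and grey felt, 50 x 130 x 38 mm; origin under its centre
- tape: roll of paper tape lying flat, 48 mm across, 20 mm high; origin under its centre
- cup: white cup, 72 mm across, 90 mm high; origin under its centre
- bottle: clear water bottle, 62 mm across, 170 mm high; origin under its centre
- ruler: wooden ruler lying flat, 300 x 30 x 6 mm; origin under its centre
- notebook: brown notebook lying flat, 150 x 210 x 14 mm; origin under its centre
- bell: brass hand bell standing on its mouth, 72 mm across, 82 mm high; origin under its centre

How it is judged (in metres and radians):
On the way, in this order (a step that is already met when the one before it is completed fails the run):
1. the longer box's bolt is pushed all the way back while its lid is still shut (value of joint long_bolt above 0.024 m and value of joint long_lid below 0.15 rad), for 0.1 s.
2. the longer box's lid is flipped past its balance point (value of joint long_lid above 1.7 rad), for 0.1 s.
At the end, for the whole second after the job is handed in: The longer box's lid leans back at more than 1.8 rad, at rest; its bolt is back by more than 24 mm; the shorter box is still shut (under 0.1 rad) and bolted (under 9 mm); the boxes stand upright within 40 mm and all other things within 30 mm of where they began (value of joint long_lid above 1.8 rad and velocity of joint long_lid between -0.1 and 0.1 rad/s and value of joint long_bolt above 0.024 m and value of joint short_lid below 0.1 rad and value of joint short_bolt below 0.009 m and distance of each of eraser, tape, cup, bottle, ruler, notebook, bell from where it was at the start of the episode below 0.03 m and distance of each of long_box, short_box from where it was at the start of the episode below 0.04 m and angle between each of long_box, short_box's own z axis and vertical below 0.05 rad); the robot touches nothing.
It fails at once if a chalk box is lifted (over 10 mm), tipped (over 0.15 rad) or shoved (over 40 mm) (height (world z) of any of long_box, short_box above 0.01 m or angle between any of long_box, short_box's own z axis and vertical above 0.15 rad or distance of any of long_box, short_box from where it was at the start of the episode above 0.04 m).
It fails at once if the longer box, its lid or its bolt is gripped or forced (over 25 N from the fingers) (contact force between the fingers and long_box above 25 N).
It fails at once if the shorter box is unbolted or opened (value of joint short_bolt above 0.009 m or value of joint short_lid above 0.1 rad).
It fails at once if one of the other things is moved over 30 mm or lifted over 15 mm (distance of any of eraser, tape, cup, bottle, ruler, notebook, bell from where it was at the start of the episode above 0.03 m or height (world z) of any of eraser, tape, cup, bottle, ruler, notebook, bell above 0.015 m).
It also fails if it takes over 51 s, if anything falls off the work surface, if the arm or the gripper's body presses on something with over 40 N, if the wrist force passes 120 N, or if a joint passes its speed limit or range.

## Working session

There is one attempt and no reset: what is moved stays moved. The work goes in short steps, Python scripts to look and compute and a tool call to move; the robot and the scene stay as the last step left them, time stands still between calls to the robot, and variables do not carry over. Pictures are saved under pics/ and viewed, and the job is handed in when it is done.

Besides the shell and the picture viewer there is one more tool, called by a JSON object that holds its "api" and its "payload", one argument or row to a line. send_rows: Moves the arm, as the interface text tells. Its arguments: {"type":"object","properties":{"translation":{"type":"array","items":{"type":"array","items":{"type":"number"}}},"yaw":{"type":"array","items":{"type":"number"}},"fingers":{"type":"array","items":{"type":"number"}}},"required":["translation","yaw","fingers"]}

```bash
mkdir -p pics; ls; python3 - <<'E'
from bench import *
import cv2
s=read_state();print(s)
for n in("scene","top"):
    cv2.imwrite(f"pics/{n}0.png",get_image(n));p=camera_params(n);print(n,p)
E
```

```text
pics
{'clock': 0.0, 'joints': array([ 1.51160466e+00,  3.85519958e-01,  6.59226272e-03, -5.19192081e-04,
       -1.19401961e+00, -2.58600943e-01]), 'joint_vel': array([-0.0010291 ,  0.00022247, -0.00034256,  0.00103998, -0.00033717,
       -0.00120575]), 'joint_efforts': array([ 1.34973492e-03, -3.92293203e+01,  1.88402706e+01,  4.18639988e+00,
       -4.56616443e-03,  9.82123076e-07]), 'position': array([195.08581966, 593.13085704, 230.22756386]), 'ee_rot': array([ 9.87386763e-01, -1.58322980e-01, -1.33031699e-04,  1.09416737e-03]), 'contact_force': array([-0.05141337, -0.20429351,  0.78442883]), 'wrist_torque': array([-0.05938899,  0.03116928,  0.02431914]), 'gripper_width': 85.62782968894727}
scene {'mtx': array([[483.9982743 ,   0.        , 282.17085227],
       [  0.        , 483.9982743 , 210.9969893 ],
       [  0.        ,   0.        ,   1.        ]]), 'rvec': array([ 1.7638138 ,  1.84717282, -0.67632364]), 'tvec': array([  -4.55175242, -389.87469813, 1717.04745648])}
top {'mtx': array([[497.25852741,   0.        , 284.77950147],
       [  0.        , 497.25852741, 211.35569128],
       [  0.        ,   0.        ,   1.        ]]), 'rvec': array([ 2.13501459, -2.08914062,  0.22347074]), 'tvec': array([  15.5128147 ,  589.4251467 , 1637.98600205])}
```

View pics/scene0.png

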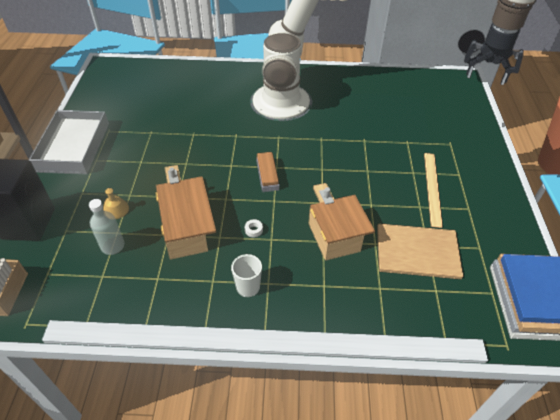

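View pics/top0.png

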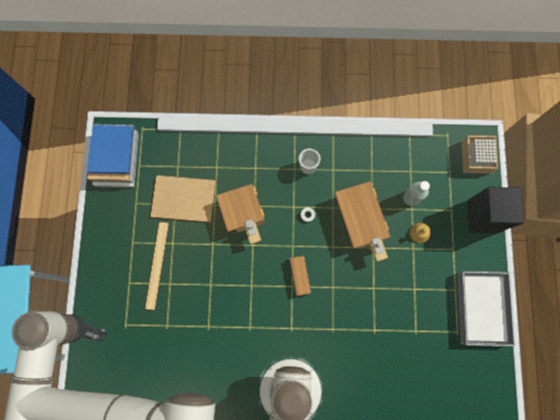

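```bash
python3 - <<'E'
import cv2
t=cv2.imread('pics/top0.png');s=cv2.imread('pics/scene0.png')
cv2.imwrite('pics/topc.png',cv2.resize(t[170:270,290:440],None,fx=5.3,fy=5.3,interpolation=cv2.INTER_CUBIC))
cv2.imwrite('pics/scenec.png',cv2.resize(s[155:265,80:230],None,fx=5.3,fy=5.3,interpolation=cv2.INTER_CUBIC))
E
```

```text
(no output)
```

View pics/topc.png

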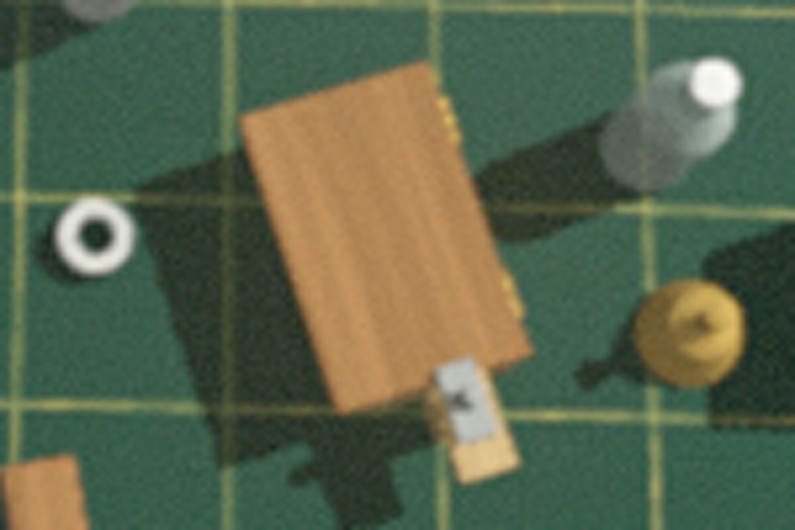

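View pics/scenec.png

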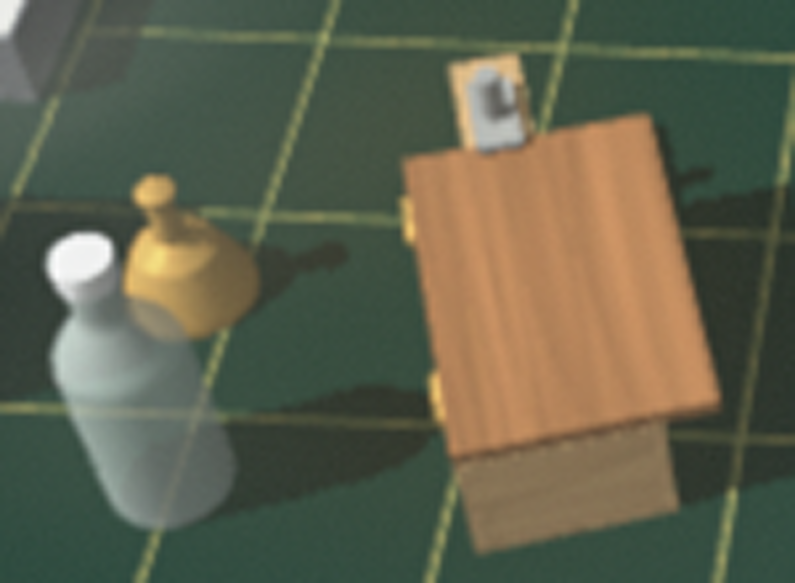

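```bash
cat > h.py <<'E'
import numpy as np,cv2
from bench import *
def P(n):
    p=camera_params(n);R=cv2.Rodrigues(p['rvec'])[0];return p['mtx']@np.c_[R,p['tvec']]
def crop(u,x0,y0,f=5.3): u=np.array(u,float); return (u+.5)/f-.5+[x0,y0]
def tri(t,s):
    X=cv2.triangulatePoints(P('top'),P('scene'),np.array(t,float).reshape(-1,2).T,np.array(s,float).reshape(-1,2).T);return (X[:3]/X[3]).T
def proj(n,X):
    p=camera_params(n);return cv2.projectPoints(np.array(X,float).reshape(-1,3),p['rvec'],p['tvec'],p['mtx'],None)[0].reshape(-1,2)
def onz(n,uv,z):
    M=P(n);out=[]
    for u,v in np.array(uv,float).reshape(-1,2):
        A=np.array([M[0,:2]-u*M[2,:2],M[1,:2]-v*M[2,:2]]);b=-np.array([(M[0,2]-u*M[2,2])*z+M[0,3]-u*M[2,3],(M[1,2]-v*M[2,2])*z+M[1,3]-v*M[2,3]])
        out.append(np.linalg.solve(A,b))
    return np.array(out)
E
python3 - <<'E'
from h import *
np.set_printoptions(precision=1,suppress=True)
t=crop([[242,118],[428,62],[533,352],[342,412],[460,400]],290,170)
s=crop([[720,405],[457,458],[403,158],[651,115],[487,77]],80,155)
X=tri(t,s);print(X)
print(np.c_[onz('top',t,78.5),onz('scene',s,78.5)])
print(onz('top',t[4:],112),onz('scene',s[4:],112))
# fit rigid on z=78.5: average of both
m=(onz('top',t[:4],78.5)+onz('scene',s[:4],78.5))/2
# own coords: lip corner x=-78, hinge x=+50 ; y +-100
L=np.array([[-78,100],[50,100],[50,-100],[-78,-100]],float)
a=L-L.mean(0);b=m-m.mean(0);th=np.arctan2((a[:,0]*b[:,1]-a[:,1]*b[:,0]).sum(),(a*b).sum())
R=np.array([[np.cos(th),-np.sin(th)],[np.sin(th),np.cos(th)]])
o=m.mean(0)-R@L.mean(0);print('th',th,np.degrees(th),'o',o,'\nres',m-(L@R.T+o))
loc=lambda x,y:R@np.array([x,y])+o
print('knob',loc(0,-112),'lip',loc(-78,0),'hinge',loc(50,0))
E
```

```text
[[ 657.8 -141.2   75.5]
 [ 697.2 -260.7   77.3]
 [ 508.1 -324.7   81.1]
 [ 467.6 -203.1   78.9]
 [ 473.6 -278.1  107.9]]
[[ 657.2 -142.5  660.2 -138.8]
 [ 697.3 -262.9  698.2 -257.7]
 [ 508.8 -326.6  505.7 -324.3]
 [ 467.9 -205.5  467.3 -200.8]
 [ 477.2 -279.9  443.6 -292.4]]
[[ 472.3 -273.6]] [[ 477.6 -280.5]]
th -1.2504797175031785 -71.6472101796436 o [ 587.2 -245.7] 
res [[ 1.1 -0.5]
 [-0.1  1.4]
 [-0.8 -0.8]
 [-0.1 -0. ]]
knob [ 480.9 -280.9] lip [ 562.7 -171.6] hinge [ 603.  -293.1]
```

```bash
cat >> h.py <<'E'
from scipy.spatial.transform import Rotation as Ro
np.set_printoptions(precision=4,suppress=True)
TH=-1.2505;O=np.array([587.2,-245.7])
def B(x,y,z): # box frame->world
    c,s=np.cos(TH),np.sin(TH);return np.array([c*x-s*y+O[0],s*x+c*y+O[1],z])
def unB(p):
    c,s=np.cos(TH),np.sin(TH);d=np.array(p[:2])-O;return np.array([c*d[0]+s*d[1],-s*d[0]+c*d[1],p[2]])
def go(*ts):
    s=read_state();R=Ro.from_quat(s['ee_rot']).as_matrix()
    print('pos',s['position'],'box',unB(s['position']),'x',R[:,0],'z',R[:,2],'q',s['joints'],'F',s['contact_force'],'t',s['clock'],'w',s['gripper_width'])
    xa=np.degrees(np.arctan2(R[1,0],R[0,0]));print('yaw to box x:',xa-np.degrees(TH))
    for t in ts: print(t,'->',R.T@(np.array(t)-s['position'])/1000)
E
python3 -c "
from h import *
go([550,150,230],B(0,-78,230))"
```

```text
pos [195.1067 593.2056 230.3271] box [-919.6904 -108.0247  230.3271] x [ 0.9499 -0.3126  0.0001] z [-0.0005 -0.0019 -1.    ] q [ 1.5116  0.3855  0.0068 -0.0004 -1.194  -0.2586] F [ 1.0692  0.1278 -0.2564] t 0.1 w 85.47905203701413
yaw to box x: 53.43177386831145
[550, 150, 230] -> [0.4757 0.31   0.001 ]
[ 513.1669 -270.2581  230.    ] -> [0.572  0.7208 0.0018]
```

{"api": "send_rows", "payload": {
  "translation": [
    [0.476,0.31,0],
    [0.476,0.31,0],
    [0.476,0.31,0],
    [0.476,0.31,0],
    [0.476,0.31,0],
    [0.476,0.31,0],
    [0.476,0.31,0],
    [0.476,0.31,0],
    [0.476,0.31,0],
    [0.572,0.721,0],
    [0.572,0.721,0],
    [0.572,0.721,0]
  ],
  "yaw": [53.4,53.4,53.4,53.4,53.4,53.4,53.4,53.4,53.4,53.4,53.4,53.4],
  "fingers": [255,255,255,255,255,255,255,255,255,255,255,255]
}}

```text
clock: 1.3
position: [486.8, 90.6, 230.8]
ee_rot: [0.811, -0.585, 0.0, 0.001]
contact_force: [0.8, -1.2, 0.1]
gripper_width: -0.1
```

```bash
python3 -c "
from h import *
go(B(0,-78,230),B(0,-78,130))"
```

```text
pos [486.7532  90.6247 230.8299] box [-350.8454   10.5529  230.8299] x [ 0.3154 -0.949   0.0017] z [-0.0014 -0.0022 -1.    ] q [ 0.5135  0.1641 -0.3021  0.0014 -1.1069 -0.1933] F [ 0.7987 -1.2222  0.0521] t 1.3 w -0.10683818885149478
yaw to box x: 0.03418153874407892
[ 513.1669 -270.2581  230.    ] -> [0.3508 0.0888 0.0016]
[ 513.1669 -270.2581  130.    ] -> [0.3506 0.0886 0.1016]
```

{"api": "send_rows", "payload": {
  "translation": [
    [0.35,0.088,0],
    [0.35,0.088,0],
    [0.35,0.088,0],
    [0.35,0.088,0],
    [0.35,0.088,0],
    [0.35,0.088,0],
    [0.35,0.088,0],
    [0.35,0.088,0],
    [0.35,0.088,0.05],
    [0.35,0.088,0.1],
    [0.35,0.088,0.1],
    [0.35,0.088,0.1]
  ],
  "yaw": [0,0,0,0,0,0,0,0,0,0,0,0],
  "fingers": [255,255,255,255,255,255,255,255,255,255,255,255]
}}

```text
clock: 2.5
position: [513.8, -269.4, 131.9]
ee_rot: [0.811, -0.585, -0.0, 0.002]
contact_force: [0.6, 0.0, 0.6]
gripper_width: 0.3
```

```bash
python3 - <<'E'
from h import *
go(B(0,-78,92))
for n,(x,y,w,h) in (("scene",(80,130,150,110)),("top",(300,160,150,110))):
    im=get_image(n);cv2.imwrite(f"pics/{n}1.png",cv2.resize(im[y:y+h,x:x+w],None,fx=5.3,fy=5.3,interpolation=cv2.INTER_CUBIC))
    print(n,proj(n,[B(0,-112,112),read_state()['position']]))
E
```

```text
pos [ 513.7542 -269.3997  131.942 ] box [ -0.6299 -77.1723 131.942 ] x [ 0.3167 -0.9485  0.0019] z [-0.0029 -0.003  -1.    ] q [-0.202   0.3989 -0.2416  0.0043 -0.9325  0.5216] F [0.5909 0.0286 0.5636] t 2.5 w 0.26464976756465464
yaw to box x: 0.10926418447009212
[ 513.1669 -270.2581   92.    ] -> [0.0006 0.0007 0.0399]
scene [[171.0838 169.9572]
 [171.5372 173.2213]]
top [[378.5817 242.4996]
 [376.2475 230.8153]]
```

View pics/scene1.png

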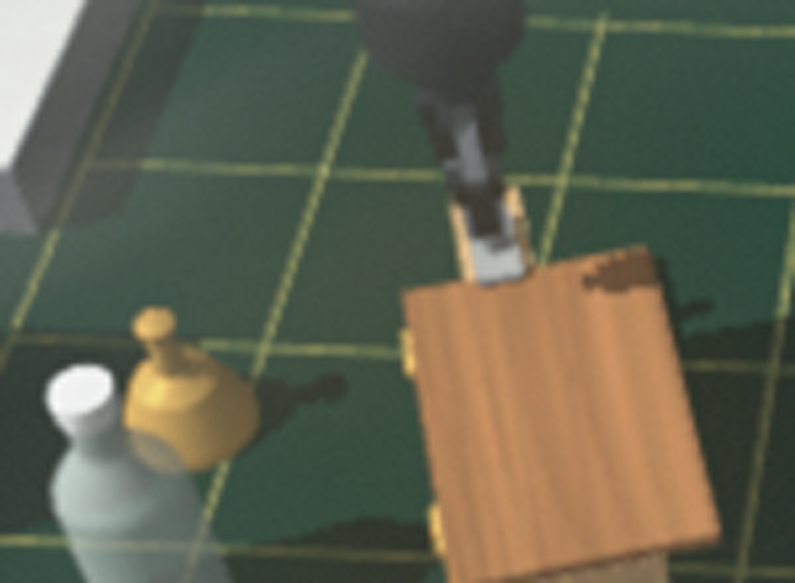

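View pics/top1.png

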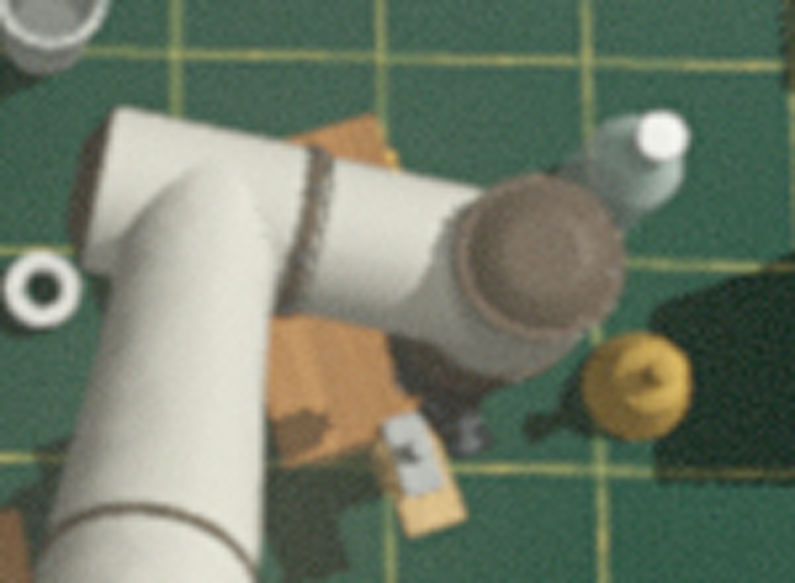

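{"api": "send_rows", "payload": {
  "translation": [
    [0,0,0.02],
    [0,0,0.04],
    [0,0,0.04],
    [0,0.006,0.04],
    [0,0.012,0.04],
    [0,0.016,0.04],
    [0,0.02,0.04],
    [0,0.024,0.04],
    [0,0.028,0.04],
    [0,0.03,0.04]
  ],
  "yaw": [0,0,0,0,0,0,0,0,0,0],
  "fingers": [255,255,255,255,255,255,255,255,255,255]
}}

```text
clock: 3.6
position: [487.6, -279.7, 95.0]
ee_rot: [0.811, -0.584, 0.003, 0.001]
contact_force: [2.2, 0.4, 0.9]
gripper_width: 0.1
```

```bash
python3 - <<'E'
from h import *
go(B(0,-120,92))
for n,(x,y,w,h) in (("scene",(80,130,150,110)),):
    im=get_image(n);cv2.imwrite(f"pics/{n}2.png",cv2.resize(im[y:y+h,x:x+w],None,fx=5.3,fy=5.3,interpolation=cv2.INTER_CUBIC))
E
```

```text
pos [ 487.5907 -279.7226   94.9836] box [   0.9306 -105.2553   94.9836] x [ 0.3169 -0.9484  0.0062] z [ 0.0049 -0.0049 -1.    ] q [-0.2306  0.4123 -0.333   0.0049 -0.8196  0.5498] F [2.2367 0.4452 0.9102] t 3.6 w 0.08972377404270235
yaw to box x: 0.12716420257142147
[ 473.3029 -283.4817   92.    ] -> [-0.001   0.0148  0.0029]
```

View pics/scene2.png

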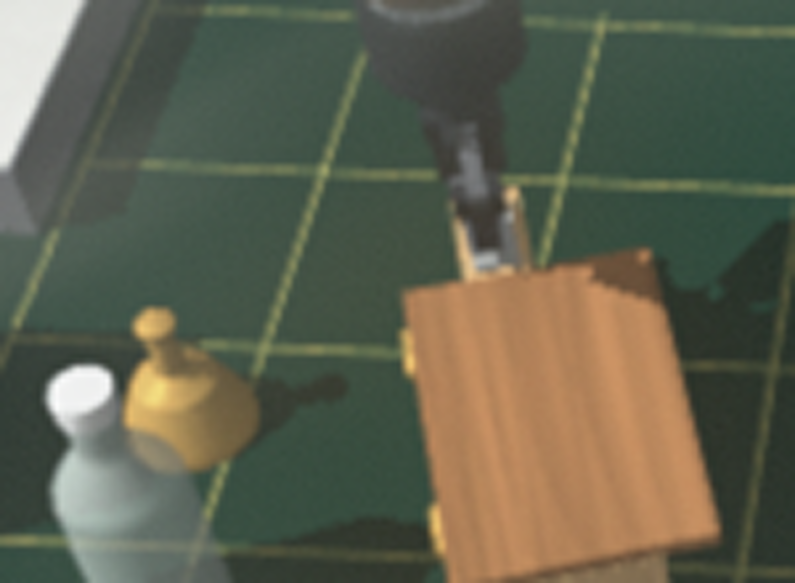

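{"api": "send_rows", "payload": {
  "translation": [
    [0,0.004,0.001],
    [0,0.008,0.001],
    [0,0.011,0.001],
    [0,0.014,0.001],
    [0,0.014,0.001]
  ],
  "yaw": [0,0,0,0,0],
  "fingers": [255,255,255,255,255]
}}

```text
clock: 4.15
position: [473.3, -284.3, 93.7]
ee_rot: [0.811, -0.585, 0.003, 0.001]
contact_force: [1.8, -0.2, 0.0]
gripper_width: 0.2
```

```bash
python3 - <<'E'
from h import *
go(B(0,-125,92))
for n,(x,y,w,h) in (("scene",(80,130,150,110)),):
    im=get_image(n);cv2.imwrite(f"pics/{n}3.png",cv2.resize(im[y:y+h,x:x+w],None,fx=5.3,fy=5.3,interpolation=cv2.INTER_CUBIC))
E
```

```text
pos [ 473.3267 -284.2541   93.666 ] box [   0.7406 -120.2206   93.666 ] x [ 0.3164 -0.9486  0.0053] z [ 0.0035 -0.0044 -1.    ] q [-0.2452  0.4002 -0.3581  0.0048 -0.8081  0.5639] F [ 1.7522 -0.2336  0.0421] t 4.15 w 0.19848400088964924
yaw to box x: 0.09318892017418534
[ 468.5572 -285.056    92.    ] -> [-0.0008  0.0048  0.0017]
```

View pics/scene3.png

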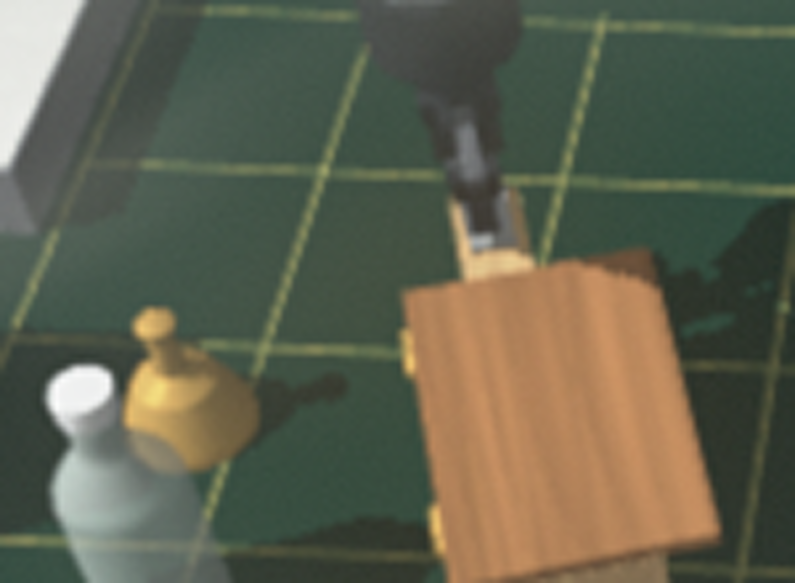

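{"api": "send_rows", "payload": {
  "translation": [
    [0,0.002,0],
    [0,0.004,0],
    [0,0.006,0],
    [0,0.006,0]
  ],
  "yaw": [0,0,0,0],
  "fingers": [255,255,255,255]
}}

```text
clock: 4.6
position: [471.0, -285.7, 93.8]
ee_rot: [0.811, -0.584, 0.006, -0.001]
contact_force: [8.2, 2.9, -3.3]
gripper_width: -0.2
```

{"api": "send_rows", "payload": {
  "translation": [
    [0,-0.015,0],
    [0,-0.015,-0.05],
    [0,-0.015,-0.1],
    [0,-0.015,-0.15],
    [0,-0.015,-0.2],
    [0,-0.015,-0.2]
  ],
  "yaw": [0,0,0,0,0,0],
  "fingers": [255,255,255,255,255,255]
}}

```text
clock: 5.2
position: [485.9, -281.4, 302.2]
ee_rot: [0.812, -0.584, 0.013, -0.002]
contact_force: [-0.2, 0.2, -0.2]
gripper_width: -0.2
```

```bash
python3 - <<'E'
from h import *
go([68,-714,300],[20,-860,300])
for n,(x,y,w,h) in (("scene",(80,130,150,110)),):
    im=get_image(n);cv2.imwrite(f"pics/{n}4.png",cv2.resize(im[y:y+h,x:x+w],None,fx=5.3,fy=5.3,interpolation=cv2.INTER_CUBIC))
E
```

```text
pos [ 485.8533 -281.4047  302.2482] box [   1.9801 -107.434   302.2482] x [ 0.3175 -0.9481  0.0182] z [ 0.0234 -0.0114 -0.9997] q [-0.2332  0.2204 -0.0505  0.0059 -1.2745  0.5549] F [-0.217   0.208  -0.2192] t 5.2 w -0.24996171798700215
yaw to box x: 0.16367123762258018
[68, -714, 300] -> [ 0.2774  0.5336 -0.0026]
[20, -860, 300] -> [ 0.4006  0.6255 -0.002 ]
```

View pics/scene4.png

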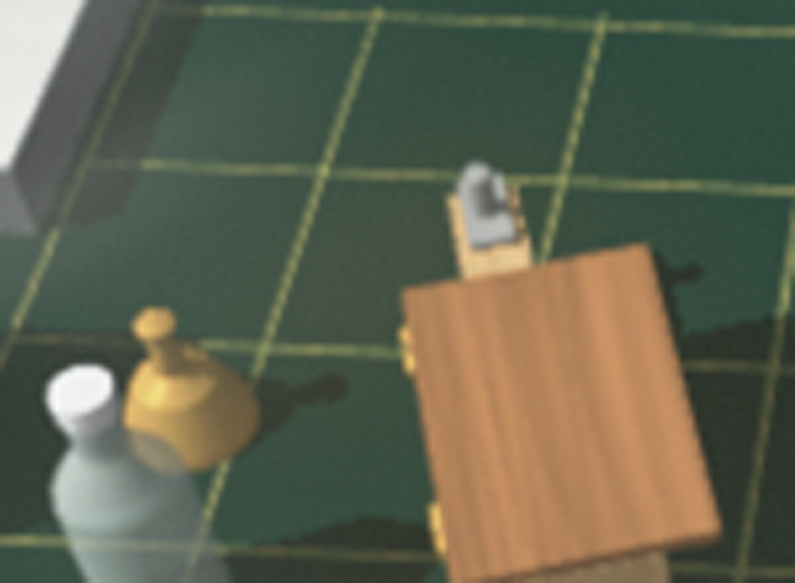

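{"api": "send_rows", "payload": {
  "translation": [
    [0.277,0.534,0],
    [0.277,0.534,0],
    [0.277,0.534,0],
    [0.277,0.534,0],
    [0.277,0.534,0],
    [0.277,0.534,0],
    [0.277,0.534,0],
    [0.277,0.534,0],
    [0.277,0.534,0],
    [0.277,0.534,0],
    [0.277,0.534,0],
    [0.277,0.534,0]
  ],
  "yaw": [0,0,0,0,0,0,0,0,0,0,0,0],
  "fingers": [255,255,255,255,255,255,255,255,255,255,255,255]
}}

```text
clock: 6.45
position: [64.8, -712.0, 291.3]
ee_rot: [0.811, -0.584, 0.007, -0.004]
contact_force: [1.1, -0.8, 0.8]
gripper_width: 0.0
```

```bash
python3 - <<'E'
from h import *
go()
E
```

```text
pos [  64.8211 -712.0412  291.341 ] box [ 278.1542 -642.6383  291.341 ] x [ 0.3169 -0.9484  0.0072] z [ 0.016  -0.0023 -0.9999] q [-1.2608  0.516   0.3717 -0.0147 -1.4195  1.5855] F [ 1.0711 -0.7593  0.8118] t 6.45 w 0.012365580209529235
yaw to box x: 0.12485179583134709
```

Now aim well beyond reach along tool x and see whether the tool tilts.

{"api": "send_rows", "payload": {
  "translation": [
    [0.05,0,0],
    [0.1,0,0],
    [0.15,0,0],
    [0.2,0,0],
    [0.25,0,0],
    [0.3,0,0],
    [0.3,0,0],
    [0.3,0,0]
  ],
  "yaw": [0,0,0,0,0,0,0,0],
  "fingers": [255,255,255,255,255,255,255,255]
}}

```text
clock: 7.25
position: [146.4, -914.8, 261.6]
ee_rot: [0.811, -0.584, 0.02, 0.011]
contact_force: [-0.5, 0.6, 2.9]
gripper_width: 0.2
```

```bash
python3 - <<'E'
from h import *
go()
E
```

```text
pos [ 146.4361 -914.7529  261.5836] box [ 496.2528 -628.9974  261.5836] x [ 0.3166 -0.9475  0.0458] z [ 0.0197 -0.0418 -0.9989] q [-1.2403  1.0832  1.4077 -0.0052 -1.8494  1.5614] F [-0.4934  0.5944  2.9435] t 7.25 w 0.2066576805270486
yaw to box x: 0.123093902493153
```

{"api": "send_rows", "payload": {
  "translation": [
    [0.1,0,0],
    [0.1,0,0],
    [0.1,0,0],
    [0.1,0,0]
  ],
  "yaw": [0,0,0,0],
  "fingers": [255,255,255,255]
}}

```text
clock: 7.65
position: [164.8, -934.3, 238.5]
ee_rot: [0.811, -0.584, 0.034, 0.026]
contact_force: [0.5, 0.6, -0.3]
gripper_width: -0.3
```

```bash
python3 - <<'E'
from h import *
go()
E
```

```text
pos [ 164.8117 -934.2973  238.4818] box [ 520.5887 -617.7099  238.4818] x [ 0.3158 -0.945   0.0857] z [ 0.025  -0.082  -0.9963] q [-1.2256  1.1112  1.4077  0.0043 -1.7816  1.5491] F [ 0.5198  0.5816 -0.3023] t 7.65 w -0.28677963586727195
yaw to box x: 0.1274738368980053
```

{"api": "send_rows", "payload": {
  "translation": [
    [0.4,0,-0.1],
    [0.4,0,-0.1],
    [0.4,0,-0.1],
    [0.4,0,-0.1],
    [0.4,0,-0.1],
    [0.4,0,-0.1]
  ],
  "yaw": [0,0,0,0,0,0],
  "fingers": [255,255,255,255,255,255]
}}

```text
clock: 8.25
position: [195.3, -943.7, 231.7]
ee_rot: [0.81, -0.583, 0.048, 0.04]
contact_force: [-0.3, -1.0, -0.3]
gripper_width: 0.2
```

```bash
python3 - <<'E'
from h import *
go()
E
```

```text
pos [ 195.3047 -943.7035  231.7177] box [ 539.1172 -591.7292  231.7177] x [ 0.3148 -0.9411  0.1239] z [ 0.0308 -0.1203 -0.9923] q [-1.1953  1.1218  1.4077  0.0157 -1.7331  1.521 ] F [-0.3078 -0.9923 -0.3426] t 8.25 w 0.15985596588842513
yaw to box x: 0.1431343221643715
```

{"api": "send_rows", "payload": {
  "translation": [
    [0.1,0,-0.05],
    [0.1,0,-0.05]
  ],
  "yaw": [0,0],
  "fingers": [255,255]
}}

```text
clock: 8.45
position: [204.3, -946.3, 252.0]
ee_rot: [0.809, -0.583, 0.062, 0.054]
contact_force: [0.1, 0.3, 1.5]
gripper_width: 0.6
```

```bash
python3 - <<'E'
from h import *
go()
E
```

```text
pos [ 204.2837 -946.28    251.9517] box [ 544.3896 -584.0181  251.9517] x [ 0.3136 -0.9355  0.1628] z [ 0.0365 -0.1594 -0.9865] q [-1.1842  1.1033  1.4077  0.0265 -1.713   1.5122] F [0.0562 0.2587 1.5406] t 8.45 w 0.6197458219634221
yaw to box x: 0.179830997794042
```

{"api": "send_rows", "payload": {
  "translation": [
    [0.1,0,-0.05],
    [0.1,0,-0.05]
  ],
  "yaw": [0,0],
  "fingers": [255,255]
}}

```text
clock: 8.65
position: [212.8, -947.9, 274.7]
ee_rot: [0.807, -0.581, 0.076, 0.069]
contact_force: [-0.7, 1.5, 0.9]
gripper_width: 0.0
```

{"api": "send_rows", "payload": {
  "translation": [
    [0.1,0,-0.05],
    [0.1,0,-0.05]
  ],
  "yaw": [0,0],
  "fingers": [255,255]
}}

```text
clock: 8.85
position: [220.5, -948.7, 298.2]
ee_rot: [0.805, -0.58, 0.091, 0.083]
contact_force: [0.4, 0.8, 1.2]
gripper_width: 0.1
```

{"api": "send_rows", "payload": {
  "translation": [
    [0.1,0,-0.05],
    [0.1,0,-0.05]
  ],
  "yaw": [0,0],
  "fingers": [255,255]
}}

```text
clock: 9.05
position: [227.7, -948.4, 322.8]
ee_rot: [0.803, -0.578, 0.105, 0.097]
contact_force: [-0.0, 0.2, 0.8]
gripper_width: 0.1
```

```bash
python3 - <<'E'
from h import *
go()
E
```

```text
pos [ 227.6711 -948.4284  322.7848] box [ 553.7923 -562.4965  322.7848] x [ 0.3085 -0.9087  0.2811] z [ 0.0571 -0.2773 -0.9591] q [-1.1522  1.0388  1.4077  0.0609 -1.6588  1.4884] F [-0.0474  0.2484  0.8445] t 9.05 w 0.06743137947078413
yaw to box x: 0.4027746992859562
```

{"api": "send_rows", "payload": {
  "translation": [
    [0.1,0,-0.05],
    [0.1,0,-0.05]
  ],
  "yaw": [0,0],
  "fingers": [255,255]
}}

```text
clock: 9.25
position: [234.2, -947.1, 348.5]
ee_rot: [0.801, -0.577, 0.12, 0.111]
contact_force: [0.7, 0.5, 0.0]
gripper_width: -0.1
```

{"api": "send_rows", "payload": {
  "translation": [
    [0.1,0,-0.05],
    [0.1,0,-0.05]
  ],
  "yaw": [0,0],
  "fingers": [255,255]
}}

```text
clock: 9.45
position: [240.0, -944.6, 375.2]
ee_rot: [0.798, -0.575, 0.134, 0.124]
contact_force: [-0.7, -0.0, 0.5]
gripper_width: 0.3
```

{"api": "send_rows", "payload": {
  "translation": [
    [0.1,0,-0.05],
    [0.1,0,-0.05]
  ],
  "yaw": [0,0],
  "fingers": [255,255]
}}

```text
clock: 9.65
position: [245.4, -941.0, 403.0]
ee_rot: [0.795, -0.572, 0.149, 0.138]
contact_force: [-0.7, 1.1, 0.4]
gripper_width: -0.1
```

{"api": "send_rows", "payload": {
  "translation": [
    [0.1,0,-0.05],
    [0.1,0,-0.05]
  ],
  "yaw": [0,0],
  "fingers": [255,255]
}}

```text
clock: 9.85
position: [250.1, -936.1, 431.6]
ee_rot: [0.791, -0.57, 0.163, 0.151]
contact_force: [-0.3, -0.1, 0.2]
gripper_width: 0.1
```

```bash
python3 - <<'E'
from h import *
go()
E
```

```text
pos [ 250.0831 -936.0616  431.6177] box [ 549.1108 -537.3307  431.6177] x [ 0.2973 -0.8519  0.4311] z [ 0.086  -0.4258 -0.9007] q [-1.11    0.9402  1.4077  0.1125 -1.6021  1.4609] F [-0.3083 -0.1217  0.1848] t 9.85 w 0.08640841796843822
yaw to box x: 0.8891475253254697
```

{"api": "send_rows", "payload": {
  "translation": [
    [0.1,0,-0.05],
    [0.1,0,-0.05]
  ],
  "yaw": [0,0],
  "fingers": [255,255]
}}

```text
clock: 10.05
position: [254.2, -929.9, 460.9]
ee_rot: [0.787, -0.567, 0.178, 0.165]
contact_force: [0.3, 0.5, 0.8]
gripper_width: -0.2
```

{"api": "send_rows", "payload": {
  "translation": [
    [0.1,0,-0.05],
    [0.1,0,-0.05]
  ],
  "yaw": [0,0],
  "fingers": [255,255]
}}

```text
clock: 10.25
position: [257.8, -922.5, 490.9]
ee_rot: [0.783, -0.564, 0.193, 0.178]
contact_force: [-0.0, 0.7, 0.6]
gripper_width: 0.4
```

{"api": "send_rows", "payload": {
  "translation": [
    [0.1,0,-0.05],
    [0.1,0,-0.05]
  ],
  "yaw": [0,0],
  "fingers": [255,255]
}}

```text
clock: 10.45
position: [260.8, -913.7, 521.3]
ee_rot: [0.779, -0.561, 0.207, 0.191]
contact_force: [-0.7, 0.2, 0.1]
gripper_width: -0.0
```

{"api": "send_rows", "payload": {
  "translation": [
    [0.1,0,-0.05],
    [0.1,0,-0.05]
  ],
  "yaw": [0,0],
  "fingers": [255,255]
}}

```text
clock: 10.65
position: [263.3, -903.6, 552.2]
ee_rot: [0.774, -0.557, 0.222, 0.204]
contact_force: [0.6, 0.1, -0.1]
gripper_width: -0.2
```

{"api": "send_rows", "payload": {
  "translation": [
    [0.1,0,-0.05],
    [0.1,0,-0.05]
  ],
  "yaw": [0,0],
  "fingers": [255,255]
}}

```text
clock: 10.85
position: [265.2, -892.1, 583.2]
ee_rot: [0.769, -0.554, 0.236, 0.217]
contact_force: [-0.7, -0.4, 0.1]
gripper_width: -0.0
```

```bash
python3 - <<'E'
from h import *
go([330,-520,400],[500,40,300])
E
```

```text
pos [ 265.231  -892.0753  583.1846] box [ 512.1308 -509.1042  583.1846] x [ 0.2757 -0.7489  0.6026] z [ 0.1232 -0.5942 -0.7949] q [-1.0509  0.7998  1.4077  0.1895 -1.5512  1.4314] F [-0.6608 -0.4265  0.0602] t 10.85 w -0.020621125789634615
yaw to box x: 1.8601482399164837
[330, -520, 400] -> [-0.3712 -0.184  -0.0675]
[500, 40, 300] -> [-0.804  -0.5175 -0.2998]
```

```bash
python3 - <<'E'
from h import *
for nm,uv,z in(("tape",(308,214),10),("cup rim",(309,158),90),("eraser",(300,276),38),("bottlecap",(424.5,186),170),("bell",(420,232),60)):
    p=onz('top',[uv],z)[0];print(nm,p,unB([*p,z]))
go(B(-200,0,350),B(-170,0,250))
E
```

```text
tape [592.2104 -53.6238] [-180.7301   65.2304   10.    ]
cup rim [772.3256 -50.982 ] [-126.5287  237.017    90.    ]
eraser [372.1855 -27.7759] [-274.5378 -135.4664   38.    ]
bottlecap [ 659.8354 -421.7541] [189.9695  13.5111 170.    ]
bell [ 527.8508 -432.2935] [ 158.4178 -115.0794   60.    ]
pos [ 265.231  -892.0753  583.1846] box [ 512.1308 -509.1042  583.1846] x [ 0.2757 -0.7489  0.6026] z [ 0.1232 -0.5942 -0.7949] q [-1.0509  0.7998  1.4077  0.1895 -1.5512  1.4314] F [-0.6608 -0.4265  0.0602] t 10.85 w -0.020621125789634615
yaw to box x: 1.8601482399164837
[524.2304 -55.8716 350.    ] -> [-0.6954 -0.5089 -0.2796]
[533.6759 -84.3458 250.    ] -> [-0.7317 -0.5167 -0.182 ]
```

{"api": "send_rows", "payload": {
  "translation": [
    [-0.695,-0.509,-0.28],
    [-0.695,-0.509,-0.28],
    [-0.695,-0.509,-0.28],
    [-0.695,-0.509,-0.28],
    [-0.695,-0.509,-0.28],
    [-0.695,-0.509,-0.28],
    [-0.695,-0.509,-0.28],
    [-0.695,-0.509,-0.28],
    [-0.695,-0.509,-0.28],
    [-0.695,-0.509,-0.28],
    [-0.695,-0.509,-0.28],
    [-0.695,-0.509,-0.28]
  ],
  "yaw": [0,0,0,0,0,0,0,0,0,0,0,0],
  "fingers": [255,255,255,255,255,255,255,255,255,255,255,255]
}}

```text
clock: 12.05
position: [421.4, -394.6, 446.8]
ee_rot: [0.768, -0.554, 0.237, 0.216]
contact_force: [1.1, -0.2, 0.1]
gripper_width: 0.0
```

```bash
python3 - <<'E'
from h import *
go(B(-190,-10,330))
E
```

```text
pos [ 421.3875 -394.6132  446.7995] box [  89.1341 -204.2646  446.7995] x [ 0.2746 -0.7483  0.6039] z [ 0.1248 -0.595  -0.794 ] q [-0.2324 -0.0139 -0.3485  0.6912 -1.0416  0.254 ] F [ 1.1164 -0.2017  0.1456] t 12.05 w 0.031190224276672847
yaw to box x: 1.800905966512687
[517.8875 -68.5115 330.    ] -> [-0.288  -0.1959 -0.0893]
```

{"api": "send_rows", "payload": {
  "translation": [
    [-0.288,-0.196,-0.089],
    [-0.288,-0.196,-0.089],
    [-0.288,-0.196,-0.089],
    [-0.288,-0.196,-0.089],
    [-0.288,-0.196,-0.089],
    [-0.288,-0.196,-0.089],
    [-0.288,-0.196,-0.089],
    [-0.288,-0.196,-0.089],
    [-0.288,-0.196,-0.089],
    [-0.288,-0.196,-0.089]
  ],
  "yaw": [0,0,0,0,0,0,0,0,0,0],
  "fingers": [255,255,255,255,255,255,255,255,255,255]
}}

```text
clock: 13.05
position: [517.8, -69.2, 330.4]
ee_rot: [0.768, -0.554, 0.237, 0.216]
contact_force: [0.3, 0.8, 0.3]
gripper_width: -0.2
```

```bash
cat >> h.py <<'E'
def tcp(C,y,xt):  # C=(xbox,z) of upper tip corner
    return B(C[0],y,C[1])-11*xt
def arc(th,d=20):
    f=np.radians(52.6)
    if th<f:
        E=np.array([50-128*np.cos(th),70.5+128*np.sin(th)]);return E+d*np.array([.607,-.795])
    r=128-d;return np.array([50-r*np.cos(th),70.5+r*np.sin(th)])
E
python3 - <<'E'
from h import *
s=read_state();xt=Ro.from_quat(s['ee_rot']).as_matrix()[:,0]
c0=arc(0);print(c0)
go(tcp((c0[0]-50,150),-10,xt),tcp((c0[0]-50,c0[1]-6),-10,xt),tcp((c0[0],c0[1]-6),-10,xt))
for n in("scene","top"):
    im=get_image(n);cv2.imwrite(f"pics/{n}5.png",im)
E
```

```text
[-65.86  54.6 ]
pos [517.77   -69.1523 330.3529] box [-189.4287  -10.3132  330.3529] x [ 0.274  -0.7485  0.6039] z [ 0.125  -0.5949 -0.7941] q [ 0.4796  0.1268 -0.4664  0.6629 -1.2574 -0.46  ] F [0.2585 0.7802 0.2634] t 13.05 w -0.1809495777688704
yaw to box x: 1.7524049086507176
[ 538.2166 -130.6473  143.3573] -> [-0.0613 -0.0145  0.1876]
[ 538.2166 -130.6473   41.9573] -> [-0.1225 -0.0215  0.2681]
[ 553.959  -178.1044   41.9573] -> [-0.0827 -0.0226  0.2983]
```

View pics/scene5.png

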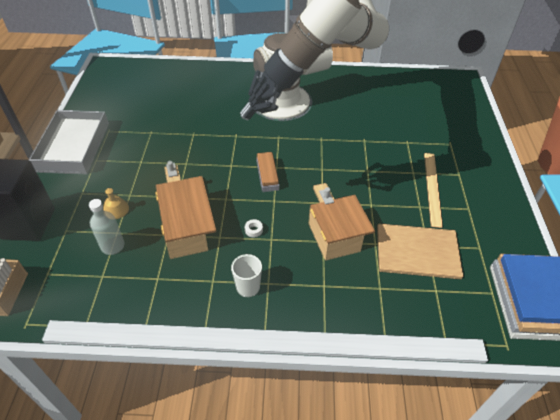

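View pics/top5.png

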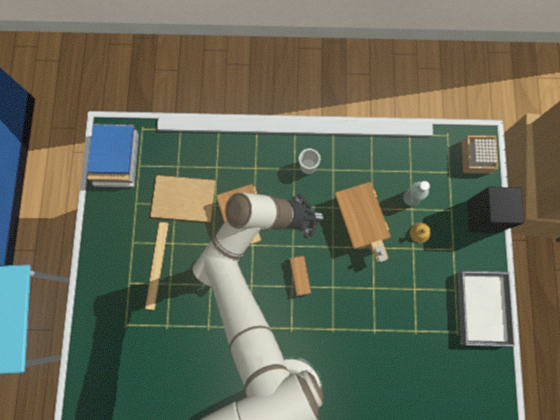

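{"api": "send_rows", "payload": {
  "translation": [
    [-0.02,-0.005,0.045],
    [-0.04,-0.01,0.09],
    [-0.05,-0.014,0.14],
    [-0.061,-0.014,0.188],
    [-0.061,-0.014,0.188],
    [-0.061,-0.014,0.188]
  ],
  "yaw": [0,0,0,0,0,0],
  "fingers": [255,255,255,255,255,255]
}}

```text
clock: 13.75
position: [537.6, -133.5, 144.3]
ee_rot: [0.767, -0.555, 0.237, 0.216]
contact_force: [0.3, 0.3, 1.0]
gripper_width: 0.3
```

```bash
python3 - <<'E'
from h import *
s=read_state();xt=Ro.from_quat(s['ee_rot']).as_matrix()[:,0]
c0=arc(0)
go(tcp((c0[0]-50,c0[1]-6),-10,xt),tcp((c0[0],c0[1]-6),-10,xt))
im=get_image('scene');cv2.imwrite(f"pics/scene6.png",cv2.resize(im[90:290,80:380],None,fx=2.6,fy=2.6,interpolation=cv2.INTER_CUBIC))
E
```

```text
pos [ 537.5672 -133.5417  144.323 ] box [-122.0809  -11.7958  144.323 ] x [ 0.2704 -0.7494  0.6044] z [ 0.1234 -0.5956 -0.7937] q [ 0.2605  0.3308 -0.7667  0.9973 -0.8081 -0.7769] F [0.3157 0.2934 0.9698] t 13.75 w 0.2662790109493964
yaw to box x: 1.485932934071755
[ 538.2563 -130.6373   41.9517] -> [-0.0639 -0.0085  0.0796]
[ 553.9987 -178.0944   41.9517] -> [-0.024  -0.0098  0.1098]
```

View pics/scene6.png

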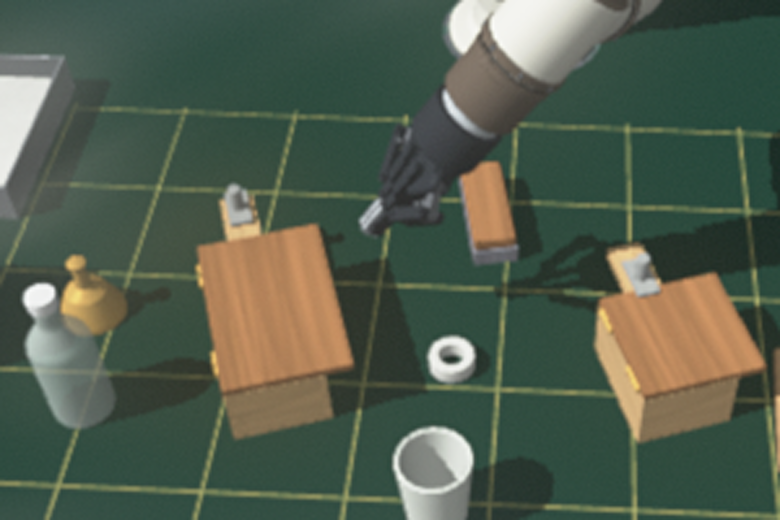

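{"api": "send_rows", "payload": {
  "translation": [
    [-0.03,-0.004,0.04],
    [-0.064,-0.008,0.08],
    [-0.064,-0.008,0.08],
    [-0.064,-0.008,0.08]
  ],
  "yaw": [0,0,0,0],
  "fingers": [255,255,255,255]
}}

```text
clock: 14.2
position: [540.7, -129.9, 44.9]
ee_rot: [0.767, -0.556, 0.24, 0.215]
contact_force: [-0.7, 0.5, 0.9]
gripper_width: 0.4
```

```bash
python3 - <<'E'
from h import *
s=read_state();xt=Ro.from_quat(s['ee_rot']).as_matrix()[:,0]
c0=arc(0)
go(tcp((c0[0]-50,c0[1]-6),-10,xt),tcp((c0[0],c0[1]-6),-10,xt))
for n,(x,y,w,h) in (("scene",(130,130,150,110)),("top",(290,150,150,110))):
    im=get_image(n);cv2.imwrite(f"pics/{n}7.png",cv2.resize(im[y:y+h,x:x+w],None,fx=5.3,fy=5.3,interpolation=cv2.INTER_CUBIC))
    print((proj(n,[read_state()['position'],read_state()['position']+11*xt])-[x,y])*5.3)
E
```

```text
pos [ 540.7068 -129.9381   44.9176] box [-124.5128   -7.6813   44.9176] x [ 0.2677 -0.749   0.6061] z [ 0.1286 -0.5957 -0.7929] q [ 0.1636  0.4835 -0.8762  1.3496 -0.6737 -1.1251] F [-0.715   0.5346  0.9313] t 14.2 w 0.4315474744018347
yaw to box x: 1.31277293357617
[ 538.2862 -130.642    41.9326] -> [-0.0019  0.0023  0.0025]
[ 554.0285 -178.0992   41.9326] -> [0.0378 0.0011 0.0328]
[[506.493  396.4463]
 [488.9259 391.4597]]
[[214.0356 406.6896]
 [227.7946 400.64  ]]
```

View pics/scene7.png

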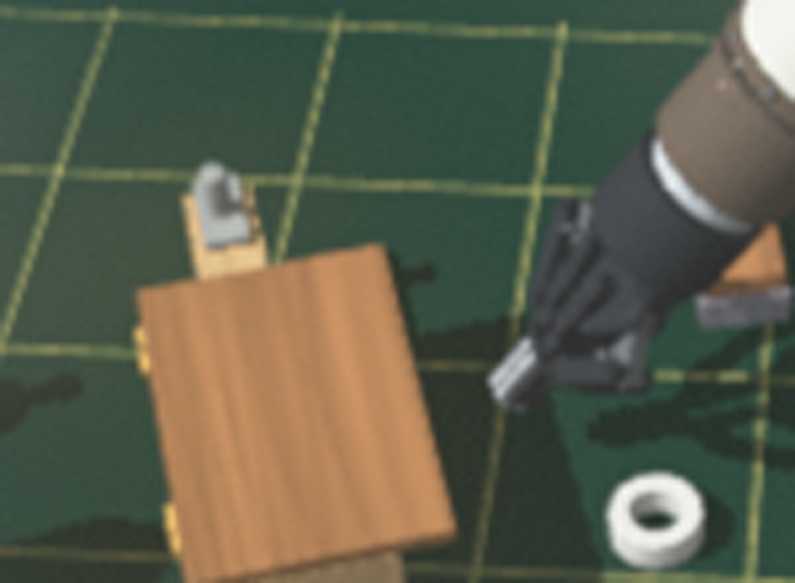

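View pics/top7.png

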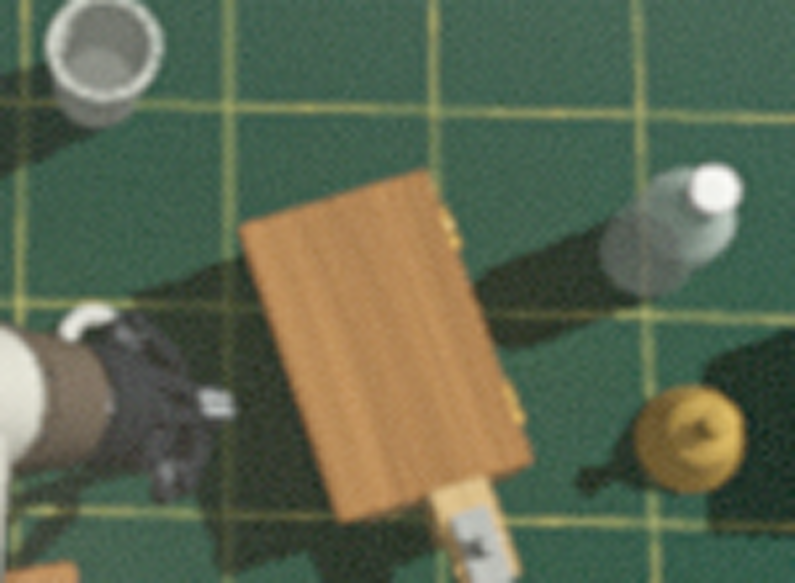

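{"api": "send_rows", "payload": {
  "translation": [
    [0.019,0.001,0.016],
    [0.038,0.001,0.033],
    [0.038,0.001,0.033],
    [0.038,0.001,0.033]
  ],
  "yaw": [0,0,0,0],
  "fingers": [255,255,255,255]
}}

```text
clock: 14.7
position: [556.2, -177.5, 45.7]
ee_rot: [0.766, -0.557, 0.243, 0.212]
contact_force: [-0.1, 0.3, -0.0]
gripper_width: 0.2
```

```bash
python3 - <<'E'
from h import *
s=read_state();xt=Ro.from_quat(s['ee_rot']).as_matrix()[:,0]
go(*[tcp(arc(t),-10,xt) for t in np.arange(0,1.2,.1)])
E
```

```text
pos [ 556.204  -177.5366   45.6527] box [-74.4558  -7.9585  45.6527] x [ 0.2626 -0.7493  0.6079] z [ 0.135  -0.5953 -0.7921] q [ 0.0303  0.4941 -0.855   1.4707 -0.6462 -1.1137] F [-0.0819  0.3133 -0.    ] t 14.7 w 0.15736378825094197
yaw to box x: 0.9589731024543937
[ 554.0845 -178.0956   47.9126] -> [ 0.0012  0.0023 -0.0017]
[ 554.2859 -178.7025   60.6913] -> [ 0.0095  0.003  -0.0115]
[ 554.8879 -180.5173   73.3423] -> [ 0.0187  0.0036 -0.0203]
[ 555.8845 -183.5217   85.7392] -> [ 0.0288  0.0043 -0.0282]
[ 557.2658 -187.6859   97.7582] -> [ 0.0396  0.0048 -0.0351]
[ 559.018  -192.9681  109.2791] -> [ 0.051   0.0053 -0.0408]
[ 561.1236 -199.3156  120.1869] -> [ 0.0629  0.0057 -0.0454]
[ 563.5615 -206.6649  130.3725] -> [ 0.0753  0.0061 -0.0488]
[ 566.3074 -214.9427  139.7342] -> [ 0.0879  0.0064 -0.0509]
[ 569.3339 -224.0662  148.1785] -> [ 0.1006  0.0066 -0.0517]
[ 572.1906 -232.6782  154.6915] -> [ 0.1118  0.0067 -0.0514]
[ 575.1389 -241.5662  160.063 ] -> [ 0.1225  0.0068 -0.0499]
```

{"api": "send_rows", "payload": {
  "translation": [
    [0.005,0.002,-0.006],
    [0.0095,0.003,-0.0115],
    [0.014,0.003,-0.016],
    [0.019,0.003,-0.02],
    [0.024,0.003,-0.024],
    [0.029,0.003,-0.028],
    [0.034,0.003,-0.032]
  ],
  "yaw": [0,0,0,0,0,0,0],
  "fingers": [255,255,255,255,255,255,255]
}}

```text
clock: 15.4
position: [557.6, -184.8, 92.3]
ee_rot: [0.766, -0.557, 0.242, 0.213]
contact_force: [-1.4, 0.9, -1.3]
gripper_width: 0.4
```

```bash
python3 - <<'E'
from h import *
s=read_state();xt=Ro.from_quat(s['ee_rot']).as_matrix()[:,0]
go(*[tcp(arc(t),-10,xt) for t in np.arange(.3,1.8,.1)])
for n,(x,y,w,h) in (("scene",(130,130,150,110)),("top",(290,150,150,110))):
    im=get_image(n);cv2.imwrite(f"pics/{n}8.png",cv2.resize(im[y:y+h,x:x+w],None,fx=5.3,fy=5.3,interpolation=cv2.INTER_CUBIC))
E
```

```text
pos [ 557.5832 -184.7777   92.2563] box [-67.1487  -8.9293  92.2563] x [ 0.2629 -0.7491  0.608 ] z [ 0.1345 -0.5956 -0.792 ] q [ 0.0712  0.4229 -0.8124  1.29   -0.6793 -0.9345] F [-1.4142  0.8662 -1.2524] t 15.4 w 0.35160964457224037
yaw to box x: 0.9891606049289265
[ 555.8804 -183.5239   85.7384] -> [-0.0054  0.0009  0.0042]
[ 557.2617 -187.688    97.7573] -> [ 0.0054  0.0015 -0.0027]
[ 559.0139 -192.9702  109.2782] -> [ 0.0169  0.002  -0.0084]
[ 561.1195 -199.3177  120.186 ] -> [ 0.0288  0.0024 -0.013 ]
[ 563.5574 -206.6671  130.3716] -> [ 0.0411  0.0028 -0.0163]
[ 566.3033 -214.9449  139.7333] -> [ 0.0538  0.0031 -0.0185]
[ 569.3297 -224.0684  148.1776] -> [ 0.0665  0.0033 -0.0193]
[ 572.1865 -232.6803  154.6906] -> [ 0.0777  0.0034 -0.019 ]
[ 575.1348 -241.5684  160.0622] -> [ 0.0884  0.0035 -0.0175]
[ 578.2372 -250.921   164.472 ] -> [ 0.0989  0.0035 -0.015 ]
[ 581.4628 -260.6447  167.8761] -> [ 0.1091  0.0034 -0.0115]
[ 584.7792 -270.6424  170.2403] -> [ 0.1189  0.0033 -0.007 ]
[ 588.1534 -280.8142  171.5412] -> [ 0.1282  0.0031 -0.0015]
[ 591.5516 -291.0585  171.7657] -> [0.1369 0.0028 0.0049]
[ 594.9399 -301.2728  170.9116] -> [0.1449 0.0025 0.0121]
```

View pics/scene8.png

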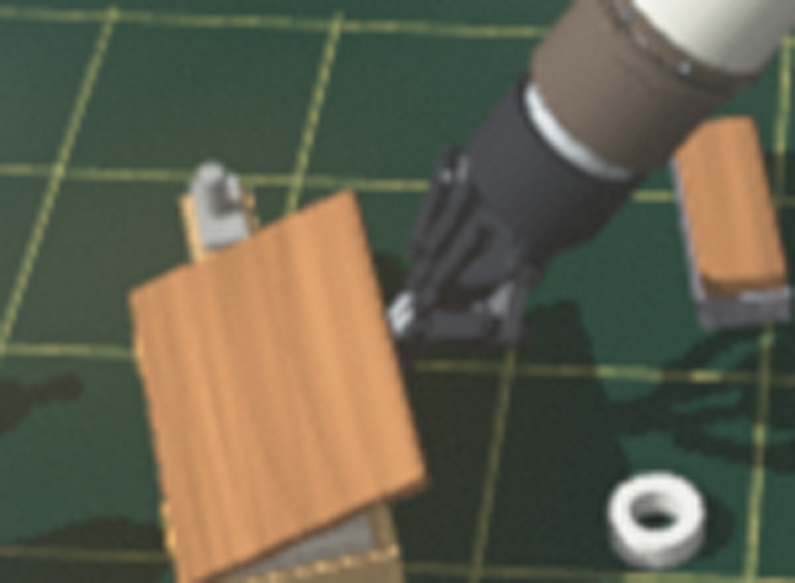

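View pics/top8.png

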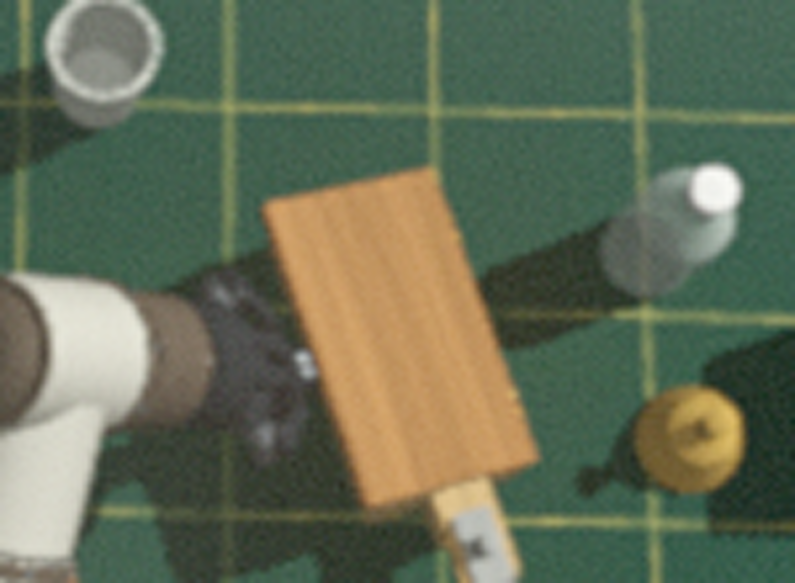

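{"api": "send_rows", "payload": {
  "translation": [
    [0.006,0.001,-0.003],
    [0.012,0.001,-0.006],
    [0.018,0.002,-0.009],
    [0.024,0.002,-0.011],
    [0.03,0.002,-0.0135],
    [0.036,0.003,-0.015],
    [0.042,0.003,-0.0165],
    [0.048,0.003,-0.0175],
    [0.054,0.003,-0.0185],
    [0.06,0.003,-0.019],
    [0.066,0.003,-0.019],
    [0.072,0.003,-0.019]
  ],
  "yaw": [0,0,0,0,0,0,0,0,0,0,0,0],
  "fingers": [255,255,255,255,255,255,255,255,255,255,255,255]
}}

```text
clock: 16.7
position: [571.6, -229.0, 152.2]
ee_rot: [0.765, -0.557, 0.243, 0.212]
contact_force: [-0.5, 0.7, -0.7]
gripper_width: -0.5
```

```bash
python3 - <<'E'
from h import *
s=read_state();xt=Ro.from_quat(s['ee_rot']).as_matrix()[:,0]
go(*[tcp(arc(t),-10,xt) for t in np.arange(.8,1.85,.1)])
for n,(x,y,w,h) in (("scene",(130,130,150,110)),("top",(290,150,150,110))):
    im=get_image(n);cv2.imwrite(f"pics/{n}9.png",cv2.resize(im[y:y+h,x:x+w],None,fx=5.3,fy=5.3,interpolation=cv2.INTER_CUBIC))
E
```

```text
pos [ 571.6416 -228.9613  152.18  ] box [-20.786  -9.497 152.18 ] x [ 0.2611 -0.7492  0.6088] z [ 0.1355 -0.5959 -0.7915] q [ 0.0281  0.3625 -0.7097  1.1418 -0.7198 -0.6906] F [-0.475   0.749  -0.6968] t 16.7 w -0.4642018519427758
yaw to box x: 0.8615387521783191
[ 566.3237 -214.9443  139.7252] -> [-0.0195  0.0004  0.0008]
[ 569.3501 -224.0678  148.1695] -> [-0.0067  0.0006 -0.0001]
[ 572.2069 -232.6798  154.6825] -> [0.0045 0.0007 0.0003]
[ 575.1552 -241.5678  160.0541] -> [0.0152 0.0007 0.0018]
[ 578.2576 -250.9204  164.4639] -> [0.0257 0.0007 0.0043]
[ 581.4832 -260.6442  167.8679] -> [0.0359 0.0006 0.0078]
[ 584.7996 -270.6419  170.2322] -> [0.0457 0.0005 0.0123]
[ 588.1738 -280.8137  171.5331] -> [0.0549 0.0002 0.0178]
[ 591.572  -291.0579  171.7576] -> [ 0.0636 -0.      0.0242]
[ 594.9603 -301.2723  170.9035] -> [ 0.0717 -0.0004  0.0314]
[ 598.3048 -311.3546  168.9792] -> [ 0.0789 -0.0008  0.0394]
```

View pics/scene9.png

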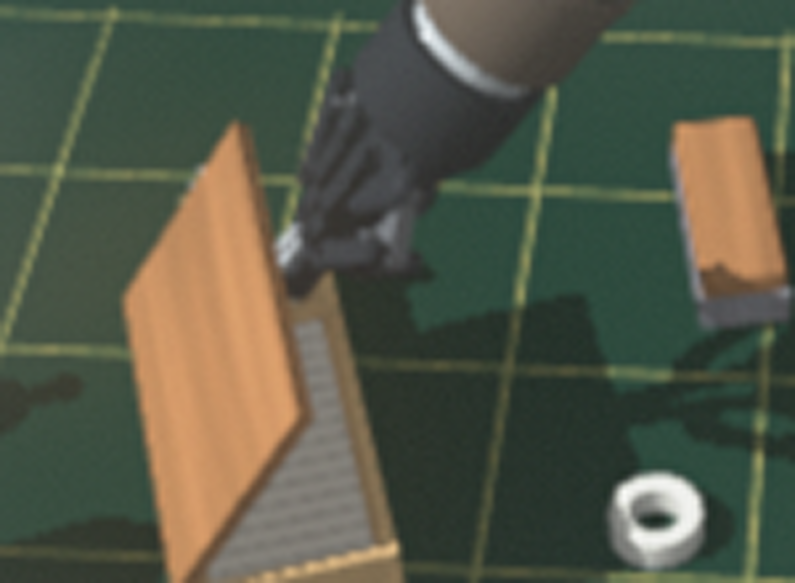

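View pics/top9.png

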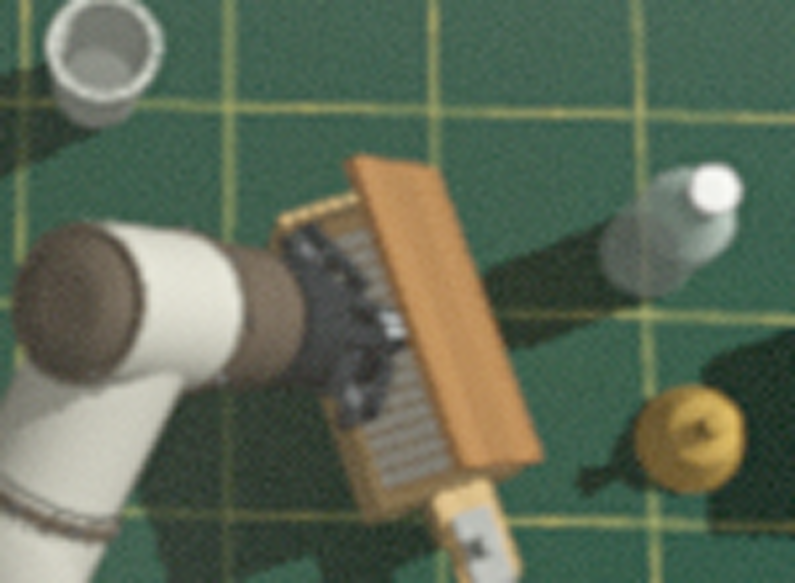

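{"api": "send_rows", "payload": {
  "translation": [
    [0.0055,0.001,0.0005],
    [0.011,0.001,0.001],
    [0.0165,0.001,0.002],
    [0.022,0.001,0.0035],
    [0.0275,0.001,0.005],
    [0.033,0.001,0.007],
    [0.0385,0.001,0.009],
    [0.044,0.001,0.0115],
    [0.05,0,0.0145],
    [0.055,0,0.018],
    [0.06,0,0.0215],
    [0.065,0,0.025]
  ],
  "yaw": [0,0,0,0,0,0,0,0,0,0,0,0],
  "fingers": [255,255,255,255,255,255,255,255,255,255,255,255]
}}

```text
clock: 18.0
position: [592.4, -293.2, 172.3]
ee_rot: [0.765, -0.557, 0.244, 0.212]
contact_force: [0.4, 0.9, 0.5]
gripper_width: 0.2
```

```bash
python3 - <<'E'
from h import *
s=read_state();xt=Ro.from_quat(s['ee_rot']).as_matrix()[:,0]
go(*[tcp(arc(t),-10,xt) for t in np.arange(1.4,1.95,.1)])
for n,(x,y,w,h) in (("scene",(130,130,150,110)),("top",(290,150,150,110))):
    im=get_image(n);cv2.imwrite(f"pics/{n}10.png",cv2.resize(im[y:y+h,x:x+w],None,fx=5.3,fy=5.3,interpolation=cv2.INTER_CUBIC))
E
```

```text
pos [ 592.4415 -293.1844  172.2774] box [ 46.7197  -9.9754 172.2774] x [ 0.2599 -0.7493  0.6091] z [ 0.1361 -0.5961 -0.7913] q [-0.0877  0.3815 -0.6199  1.1385 -0.6956 -0.5556] F [0.4249 0.9135 0.4626] t 18.0 w 0.24029544657026658
yaw to box x: 0.7794924799677574
[ 584.8123 -270.6404  170.2286] -> [-0.0201  0.0007 -0.0129]
[ 588.1865 -280.8122  171.5295] -> [-0.0108  0.0005 -0.0074]
[ 591.5847 -291.0565  171.7539] -> [-0.0021  0.0002 -0.001 ]
[ 594.973  -301.2708  170.8998] -> [ 0.0059 -0.0002  0.0063]
[ 598.3175 -311.3532  168.9755] -> [ 0.0131 -0.0005  0.0142]
[ 601.5848 -321.2029  166.0004] -> [ 0.0195 -0.001   0.0229]
```

View pics/scene10.png

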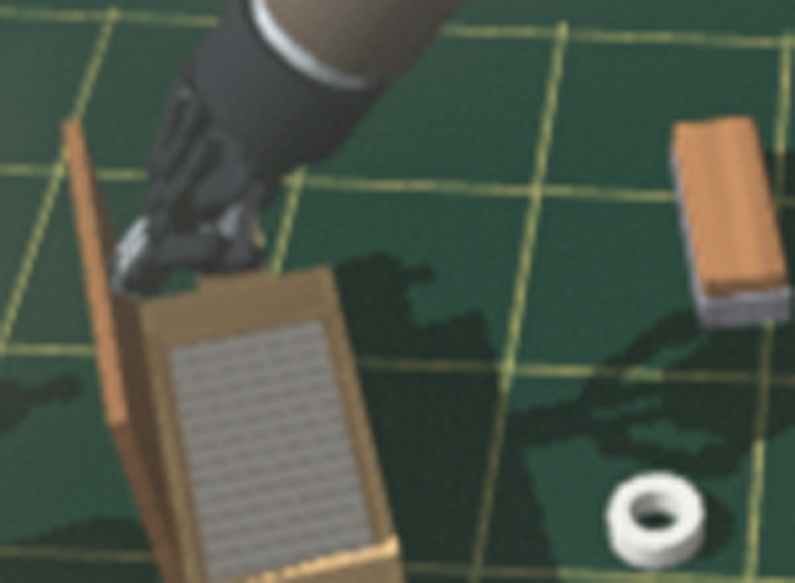

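View pics/top10.png

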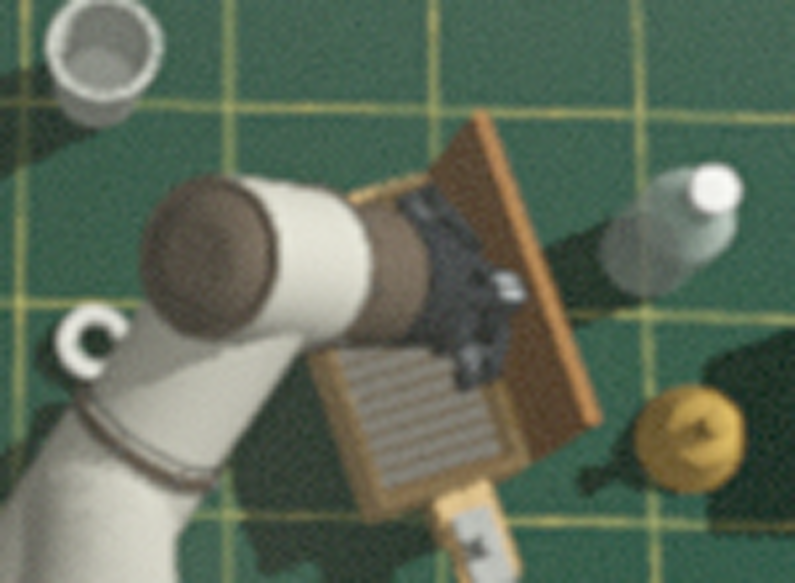

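{"api": "send_rows", "payload": {
  "translation": [
    [0.004,0,0.004],
    [0.008,0,0.008],
    [0.012,0,0.013],
    [0.016,0,0.018],
    [0.016,0,0.018],
    [0.016,0,0.018]
  ],
  "yaw": [0,0,0,0,0,0],
  "fingers": [255,255,255,255,255,255]
}}

```text
clock: 18.7
position: [598.7, -316.5, 167.6]
ee_rot: [0.764, -0.558, 0.243, 0.212]
contact_force: [-0.1, -0.6, 0.5]
gripper_width: 0.1
```

```bash
python3 - <<'E'
from h import *
s=read_state();go(s['position']+np.array([-60,150,200]))
for n,(x,y,w,h) in (("scene",(130,130,150,110)),("top",(290,150,150,110))):
    im=get_image(n);cv2.imwrite(f"pics/{n}11.png",cv2.resize(im[y:y+h,x:x+w],None,fx=5.3,fy=5.3,interpolation=cv2.INTER_CUBIC))
    for th in (1.6,1.8,2.0):
        u=np.array([50-128*np.cos(th),70.5+128*np.sin(th)]);print(n,th,(proj(n,[B(u[0],-100,u[1]),B(u[0],100,u[1])])-[x,y]).ravel()*5.3)
E
```

```text
pos [ 598.7462 -316.4597  167.5887] box [ 70.7963 -11.3195 167.5887] x [ 0.2589 -0.7497  0.6091] z [ 0.1351 -0.5963 -0.7913] q [-0.1347  0.4033 -0.6009  1.1677 -0.6721 -0.5438] F [-0.1085 -0.5612  0.5192] t 18.7 w 0.14219371773746717
yaw to box x: 0.7017313130541396
[ 538.7462 -166.4597  367.5887] -> [-0.0062  0.0249 -0.2558]
scene 1.6 [ 80.6699 120.0555 125.9028 420.7582]
scene 1.8 [ 28.649  134.4287  68.0998 437.3931]
scene 2.0 [-18.7421 156.0313  15.3042 460.993 ]
top 1.6 [576.6992 422.7967 463.9856 110.1278]
top 1.8 [615.8512 411.2993 502.5145  99.8698]
top 2.0 [650.7677 401.9425 537.256   92.6184]
```

View pics/scene11.png

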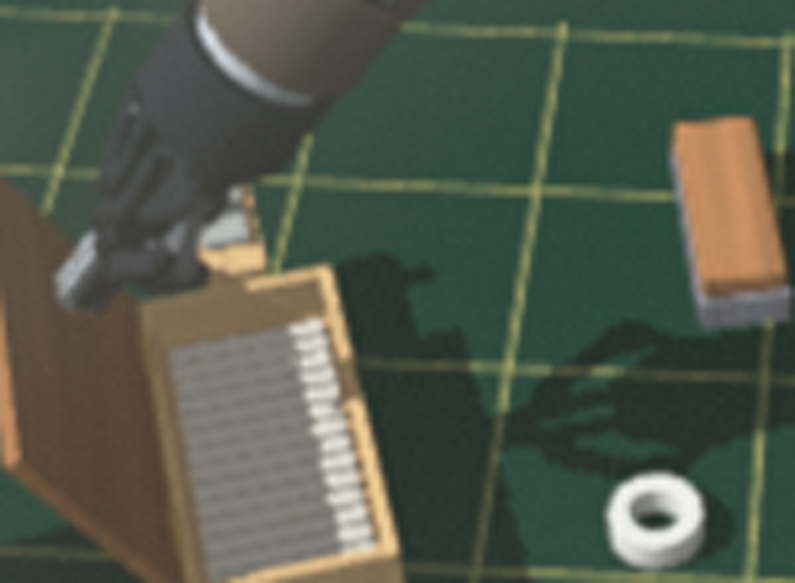

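View pics/top11.png

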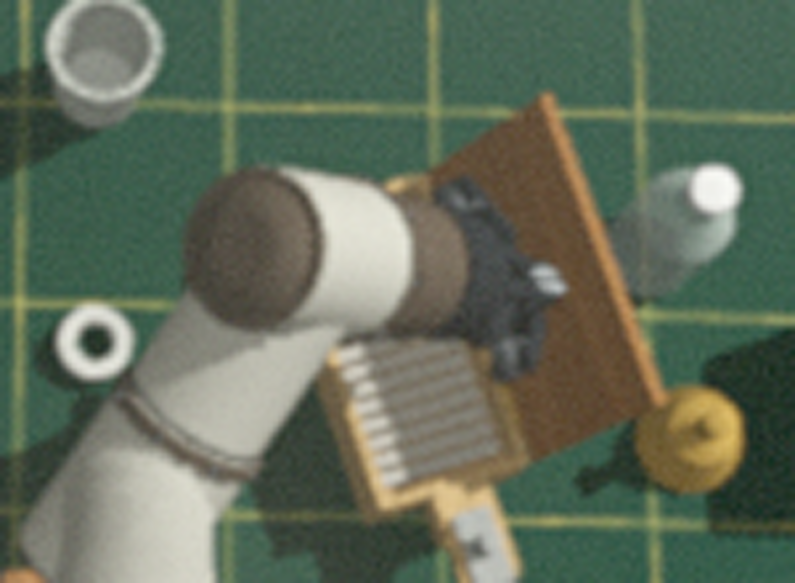

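{"api": "send_rows", "payload": {
  "translation": [
    [0,0,-0.03],
    [0,0,-0.07],
    [0,0,-0.12],
    [0,0,-0.17],
    [0,0,-0.22],
    [0,0,-0.25],
    [0,0,-0.25],
    [0,0,-0.25],
    [0,0,-0.25]
  ],
  "yaw": [0,0,0,0,0,0,0,0,0],
  "fingers": [255,255,255,255,255,255,255,255,255]
}}

```text
clock: 19.7
position: [564.3, -167.4, 364.2]
ee_rot: [0.765, -0.558, 0.243, 0.213]
contact_force: [0.1, -0.2, 0.6]
gripper_width: 0.2
```

```bash
python3 - <<'E'
from h import *
go()
for n in ("scene","top"):
    im=get_image(n);cv2.imwrite(f"pics/{n}12.png",im)
im=get_image("scene");cv2.imwrite("pics/scene12c.png",cv2.resize(im[130:280,80:280],None,fx=4,fy=4,interpolation=cv2.INTER_CUBIC))
th=2.0;u=np.array([50-128*np.cos(th),70.5+128*np.sin(th)])
print((proj("scene",[B(u[0],-100,u[1]),B(u[0],100,u[1]),B(0,-142,112),B(0,-112,112)])-[80,130])*4)
E
```

```text
pos [ 564.3009 -167.4327  364.1864] box [-81.4966   2.9078 364.1864] x [ 0.2603 -0.7496  0.6086] z [ 0.1332 -0.5964 -0.7916] q [ 0.2503  0.1643 -0.3556  0.7201 -1.1842 -0.2672] F [ 0.0515 -0.1663  0.6356] t 19.7 w 0.20841213742909456
yaw to box x: 0.7996482140792409
[[185.855  117.7595]
 [211.5503 347.9192]
 [358.6302 130.589 ]
 [364.3352 159.8288]]
```

View pics/scene12c.png

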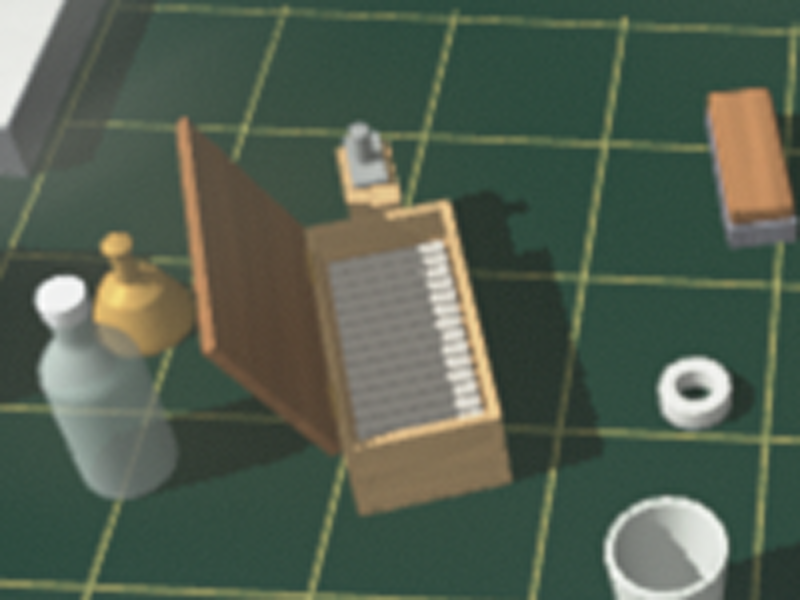

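View pics/top12.png

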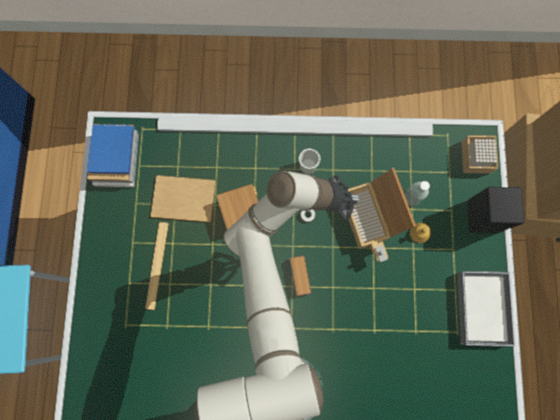

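```bash
python3 -c "
from bench import *
print(job_done())"
```

```text
the job is handed in; nothing more can be done
None
```

The longer box is unbolted and its lid is leaning back on its stop. I handed the job in at about 20 s, and no verdict was reported.

**What I did**
- **Bolt:** I pushed the knob back with the closed fingertips until the measured force rose from about 2 N to about 9 N, which I took as the end stop.
- **Tilt:** The moves allow no tilt, so I aimed past the arm's reach in short calls. The tool leaned a little in each call, up to about 37° towards the hinge. This held joint 3 at 1.4077 rad, just inside its 1.41 limit.
- **Lid:** I put the tips in under the lip and followed the lid's arc until it fell back. I then drew the fingers clear; the measured forces during the lift were about 2 N or less.

**Last checks, from the pictures**
- **Lid:** Its edge is within about 2 px of where it should be at 2.0 rad (scene view).
- **Bolt:** The knob is within about 1 px of where it should be at 30 mm back (scene view).
- **Other things:** By eye, nothing visible has shifted: both boxes, the cup, bottle, bell, tape, eraser, ruler and notebook. In the last picture the arm hides part of the shorter box, including its bolt. I last saw it clearly, shut and bolted, just before the lift, and the arm never touched it.
- **Arm:** It is clear of everything, with a measured force of about 0.6 N, which is noise level.

**What disagreed:** My first two-view height for the knob top was 108 mm, against the stated 112 mm. The lid corners came out at 75.5 to 81 mm, against 78.5 mm. I used the stated heights.

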